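# Bring a manifold before the inspection camera

### The job

Set the comb-topped manifold block gently down in the nest on the slide's stage. Then pull the brake knob fully out until it snaps, slide the stage by its grip until the nest is centred before the camera's lens, and push the brake knob fully home again to lock it. Let go of everything at the end and leave the other pieces and the camera alone.

Things in the scene. Friction and masses are not known exactly. Their poses are not given: they have to be found in the camera images.
- manifold_mid (a point): Centre (half-way up) of the manifold, the workpiece: a loose aluminium block 120 mm long (x), 44 wide (y), 50 high (z up), 0.4 to 0.75 kg. Its top is five cross ridges (14 mm high, 12 thick) like a comb; below them a solid bar 36 mm high. It lies flat on the table among other metal pieces; take it across its 44 mm width. Either way round in the nest will do.
- nest (a point): Centre of the nest's floor, 55 mm above the table: four L-shaped corner brackets (8 mm high, 5 thick) on the stage, inside 56 mm (x) by 132 mm (y). The manifold lies in it lengthwise along y with 6 mm play all round; the middle 88 mm of each long side is open for fingers. z up, y = direction in which the stage slides as its joint grows, x away from the robot.
- stage (a joint): Position of the stage along its rails in m, 0 to 0.16, growing along the nest's +y. The stage is a 190 x 170 mm aluminium plate carrying nest and grip. With the brake off it slides with about 2 N of friction and stays where it is left; with the brake on it is held against about 15 N.
- stage_grip (a point): Point on the axis of the stage's grip, 20 mm below its top. The grip is a black upright post on the stage, 24 mm (x) by 40 mm (y), 75 mm tall, its top 130 mm above the table. Axes as the nest's; the nest's centre is 90 mm further along x. Hold it from straight above by the faces that look along y (less room on its x sides).
- brake_knob (a joint): How far the brake knob is out, in m: 0 = fully home (brake on), 0.030 = fully out, at its stop (brake off). It moves along its own axis only. An over-centre detent holds it at either end: it takes about 8 N to pull or push it past the middle (0.015), then it snaps on to that end by itself.
- knob_head (a point): Centre of the brake knob's head, a black cylinder 42 mm across, 30 mm long, on a 14 mm stem, in a sloping panel on the slide's robot side. z = knob axis, the way to pull: up and towards the robot, 35 degrees from vertical; y = slide direction. The panel lies 37 mm below this point along the axis when home. Come along the axis, tilted, and grip the sides that look along y.
- lamp_mid (a point): Middle of a fixed white lamp bar above the brake knob, 22 mm wide (x), 20 high, 180 long (y), axes as the nest's; about 98 mm above the knob's head (when home) and 36 mm beyond it in x. Its 16 mm post stands at the +y end, 125 mm from the knob. It bars a tool from straight above the knob; the way along the knob's axis is free to about 65 mm from the axis.
- lens_aim (a point): Point at which the inspection camera looks: on its lens's line of sight, 67 mm above the table, over the middle of the nest's path; axes parallel to the nest's. The nest is centred before the lens when its y in this frame is 0. The camera is fixed, 160 mm further along x: a white 56 mm box with a black lens facing -x and down, on a post, 240 mm high in all; the lens front is 158 mm from this point.
- vee_block: vee block: bystander, an aluminium block 75 x 55 x 48 mm with a V groove along its top; loose, origin in the middle of its underside. Leave it where it is.
- angle_plate: angle plate: bystander, an aluminium L-shaped plate 80 x 50 mm, 70 mm high; loose, origin in the middle of its underside. Leave it where it is.
- ring_gauge: ring gauge: bystander, a flat steel ring 60 mm across, 22 mm high; loose, origin in the middle of its underside. Leave it where it is.
- screw_jack: screw jack: bystander, a dark round stepped steel stand 52 mm across, 64 mm high; loose, origin in the middle of its underside. Leave it where it is.
Things that resemble listed ones, but are neither listed nor needed, are in the scene too. What is shaped like the part that bears manifold_mid but pink is not meant.

How it is judged:
By the outcome, as a careful person would: the job done as asked, in the order asked, and still so for the second after the job is handed in, with the robot touching nothing.
It also fails if it takes over 72 s, if anything falls off the work surface, if the arm or the gripper's body presses on something with over 40 N, if the wrist force passes 120 N, or if a joint passes its speed limit or range.

### The arm

A 6-joint arm with a two-finger parallel gripper is mounted at the origin on the work surface. World frame = base frame: x ahead of the robot, y to its left, z up, the work surface at z = 0. Lengths are in m, angles in rad, forces in N, time in s.
With the tool pointing down it reaches from about 0.3 to 0.85 m from the base axis. Payload 4.2 kg.
Tool frame: the origin (TCP) lies midway between the tips of the shut fingers; the grasp point (between the pads) lies 19 mm behind it; z points along the fingers, y is the line along which they close (so a half turn about z gives the same grasp; the last joint's range is limited). The gripper opens to 91 mm and grips with 3 to 60 N. Pads are 32 mm wide; open, the fingers measure 118 mm over their backs; the gripper's body (76 mm by 178 mm) begins 60 mm behind the grasp point.
Start: joints at [1.186, 0.32, 1.565, -0, 1.257, -0.02], TCP at [0.205, 0.537, 0.214] pointing down, gripper open.
Joint ranges: [-3.11, 3.11], [-0.84, 2.01], [0.21, 2.61], [-1.34, 4.49], [0.05, 2.63], [-2.56, 2.56]. Speed limits (rad/s): [2.57, 2.57, 3.14, 3.14, 3.14, 3.14].

### API

Orientations are given as a unit quaternion [w, x, y, z].
In Python, from rig import env gives the robot as it stands.
- The arm moves only by the shell command python3 -m inch 'ROWS' [FORCE]. ROWS is JSON, a list of rows, each a list of 3 entries, a list of its own where there are three numbers: the finger opening in m, from 0 to 0.0912, then the shift along the tool's x, y, z in m, then the turn about the tool's z in rad. In form: [[fingers, [tx, ty, tz], roll], ...]. A call has 1 to 10 rows; each row is the pose to reach, as a shift and turn from the pose commanded when the call began, along the tool's axes at that moment; what a row does not reach only later rows make up. A row lasts 1/10 s, in which the tool goes at most 50 mm and 8.59 degrees, less where a joint would pass 70% of its speed; a pose out of reach is approached as far as the arm can. A call with a gripper value outside its range is refused whole. The fingers move at their own pace and stop on an object; FORCE is the grip in N (left out, the last holds). Time passes only in rows, so rows that repeat a pose let the fingers close. It gives the time, the measured TCP pose, the force and the opening at its end, in the units of the state.
- env.read_state(): the state, without advancing time (a new reading comes with each control period).
- env.read_camera(name): name is "scene" or "side" or "wrist"; returns a dict with "pixels" (480x640x3 uint8, red, green, blue), "z_map" (480x640 float32, m along the optical axis (not along the pixel's ray), 0 where there is no reading), "K" (3x3 intrinsics, pixels), "k1" (the pictures are not rectified: a ray, as slopes to the right and down, at radius r is drawn at 1 + k1 r^2 times it, then the intrinsics apply), "world_to_cam" (4x4, takes a point from world to camera coordinates); the wrist camera has in their place "T_tool_cam" (4x4, takes a point from camera to tool coordinates, whose origin is the TCP and whose axes are the flange's). Camera axes: x right, y down, z forward; pixel columns grow to the right and rows downward; lengths in m; the calibration is good to about 2 mm. A picture is of the moment at which its call begins: read the wrist's pose just before it.
- env.close_job(): hands the job in, once; it reports no verdict.
Trained networks look in a picture, given as the dict that the camera call returned (one of the last four; its "shot" number tells which), for a name from the list of things; names that differ only in an ending like _2 or _b are one class to them, and where a whole thing is asked for, a point or a joint stands for the part that bears it (a point fixed in the world has none). Each returns a list of dicts, best first, with "conf" (0 to 1); they miss things now and then, are a little off and sometimes report something else, mostly with a low value. They report only what shows in the picture. A call takes as long as a camera call. They do not tell look-alikes from the thing itself.
- env.boxes_of(query, picture): "pixel" ([column, row] in pixels, amid what is visible of it).
- env.masks_of(query, picture): "mask" (480x640 bool, what is visible of it) and "pixel" ([column, row] in pixels, amid what is visible of it).
The state is a dict: "clock": time; "joint_pos": joint angles; "qd": joint speeds; "joint_efforts": joint torques, N m; "tool_pos": TCP position; "eef_rot": TCP orientation; "wrist_force": force on the tool from outside, world axes, zero at the start; "torque": the same for the moment, N m; "grip_width": finger opening in m.
Only numpy, scipy, OpenCV 4.12 (cv2) and the standard library are available. Lean on these libraries where they do the work, as an engineer would, in place of code of your own. Each camera call takes 0.05 s, during which the arm holds its last target. There are 200 camera calls.

## Working session

There is one attempt and no reset: what is moved stays moved. The work goes in short steps, Python scripts to look and compute and a shell command to move; the robot and the scene stay as the last step left them, time stands still between calls to the robot, and variables do not carry over. Pictures are saved under pics/ and viewed, on a budget of 10 in all, crops included, one or two more only if the job needs it, and the job is handed in when it is done.

```bash
ls; mkdir -p pics; cat > h.py <<'E'
import numpy as np, cv2
from rig import env
from scipy.spatial.transform import Rotation as R
def pose(s=None):
    s=s or env.read_state(); q=s['eef_rot']; T=np.eye(4); T[:3,:3]=R.from_quat([q[1],q[2],q[3],q[0]]).as_matrix(); T[:3,3]=s['tool_pos']; return T
def shot(name):
    T=pose(); p=env.read_camera(name)
    p['c2w']=T@np.array(p['T_tool_cam']) if name=='wrist' else np.linalg.inv(np.array(p['world_to_cam']))
    return p
def cloud(p):
    # world point of each pixel
    K=np.array(p['K']); k=float(p['k1']); z=p['z_map']
    v,u=np.mgrid[0:480,0:640].astype(float)
    xd=(u-K[0,2])/K[0,0]; yd=(v-K[1,2])/K[1,1]; x,y=xd.copy(),yd.copy()
    for _ in range(8):
        f=1+k*(x*x+y*y); x,y=xd/f,yd/f
    P=np.stack([x*z,y*z,z],-1); W=P@p['c2w'][:3,:3].T+p['c2w'][:3,3]; W[z<=0]=np.nan
    return W
def proj(p,X):
    X=np.atleast_2d(X); c=np.linalg.inv(p['c2w']); P=X@c[:3,:3].T+c[:3,3]; s=P[:,:2]/P[:,2:]
    s=s*(1+float(p['k1'])*(s**2).sum(1,keepdims=True)); K=np.array(p['K']); return s*[K[0,0],K[1,1]]+[K[0,2],K[1,2]]
def save(p,n,crop=None,sc=1):
    im=p['pixels'][:,:,::-1].copy()
    if crop: im=im[crop[1]:crop[3],crop[0]:crop[2]]
    cv2.imwrite('pics/'+n+'.png',cv2.resize(im,None,fx=sc,fy=sc,interpolation=cv2.INTER_CUBIC))
E
python3 - <<'E'
from h import *
names=['manifold_mid','nest','stage','stage_grip','brake_knob','knob_head','lamp_mid','lens_aim','vee_block','angle_plate','ring_gauge','screw_jack']
ims=[]
for c in ['scene','side']:
    p=shot(c); W=cloud(p); ims.append(p['pixels'][:,:,::-1])
    np.savez('/tmp/%s.npz'%c,W=W,px=p['pixels'])
    print(c,p['c2w'][:3,3].round(2))
    for n in names:
        try:
            for d in env.masks_of(n,p)[:4]:
                m=d['mask']; q=W[m]; q=q[~np.isnan(q[:,0])]
                print(n,round(d['conf'],2),np.round(d['pixel']),m.sum(),np.median(q,0).round(3),np.percentile(q,3,axis=0).round(3),np.percentile(q,97,axis=0).round(3))
        except Exception as e: print(n,e)
    save(p,c)
print(env.read_state()['clock'])
E
```

```text
pics
scene [ 1.3  -0.18  0.7 ]
manifold_mid 0.76 [250. 280.] 1224 [ 0.587 -0.246  0.04 ] [ 0.515 -0.286  0.004] [ 0.626 -0.209  0.05 ]
manifold_mid 0.75 [401. 371.] 2335 [0.859 0.016 0.036] [ 0.826 -0.04   0.003] [0.869 0.075 0.051]
manifold_mid 0.62 [215. 218.] 841 [ 0.353 -0.352  0.04 ] [ 0.272 -0.381  0.002] [ 0.389 -0.328  0.05 ]
nest 0.98 [404. 277.] 5565 [0.637 0.068 0.054] [ 0.532 -0.008  0.044] [0.721 0.155 0.119]
stage 0.61 [400. 276.] 5449 [0.636 0.067 0.054] [ 0.532 -0.007  0.046] [0.721 0.153 0.118]
stage_grip 0.8 [400. 280.] 5553 [0.636 0.068 0.054] [ 0.532 -0.008  0.044] [0.721 0.155 0.119]
brake_knob 0.56 [413. 203.] 457 [0.474 0.129 0.125] [0.447 0.11  0.019] [0.515 0.153 0.151]
knob_head 0.86 [410. 207.] 435 [0.474 0.129 0.126] [0.449 0.11  0.054] [0.515 0.148 0.151]
lamp_mid 0.62 [416. 259.] 17386 [0.591 0.113 0.048] [ 0.429 -0.035  0.011] [0.729 0.292 0.232]
lens_aim 0.97 [495. 343.] 4840 [0.862 0.173 0.084] [0.797 0.128 0.007] [0.892 0.227 0.233]
lens_aim 0.56 [403. 275.] 5538 [0.637 0.068 0.054] [ 0.532 -0.008  0.044] [0.721 0.155 0.117]
vee_block 0.93 [185. 257.
[... 1250 characters left out ...]
2 0.154]
lamp_mid 0.58 [278. 205.] 13024 [0.547 0.075 0.054] [ 0.417 -0.043  0.01 ] [0.713 0.299 0.237]
lens_aim 0.91 [378. 146.] 2242 [0.841 0.171 0.119] [0.792 0.131 0.004] [0.884 0.235 0.233]
vee_block 0.83 [298. 415.] 1953 [ 0.478 -0.416  0.034] [ 0.439 -0.449 -0.   ] [ 0.52  -0.381  0.05 ]
angle_plate 0.89 [245. 331.] 1082 [ 0.412 -0.224  0.013] [ 0.376 -0.255  0.004] [ 0.455 -0.183  0.071]
ring_gauge 0.88 [356. 275.] 513 [ 0.671 -0.137  0.021] [ 0.644 -0.161  0.002] [ 0.697 -0.107  0.025]
ring_gauge 0.25 [306. 210.] 4305 [0.607 0.057 0.056] [ 0.512 -0.009  0.045] [0.714 0.151 0.122]
screw_jack 0.65 [372. 383.] 812 [ 0.625 -0.4    0.043] [ 0.607 -0.414  0.006] [ 0.647 -0.376  0.066]
1.3
```

View pics/scene.png

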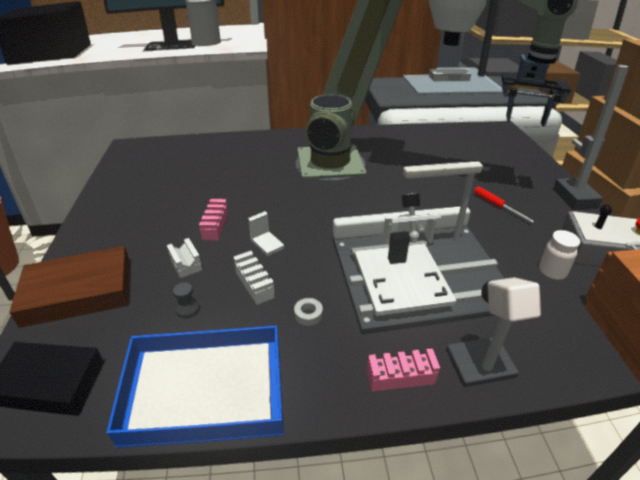

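View pics/side.png

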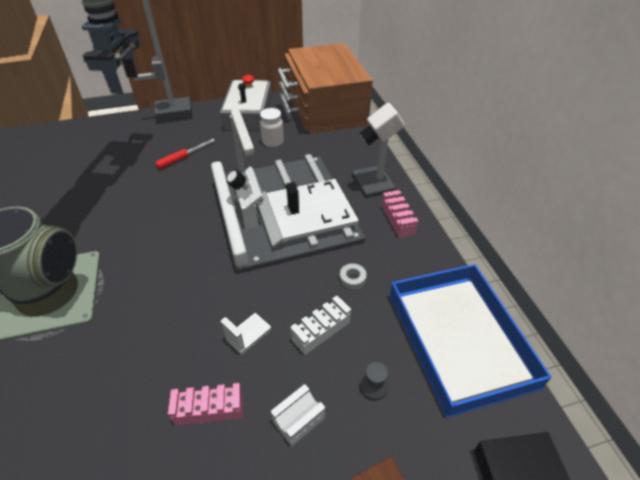

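The scene has three comb blocks. In the scene picture they are silver at (250,280), pink at (401,371) and pink at (215,218). The silver one is the manifold, because pink is excluded; it sits at (322,326) in the side picture. The nest is the bracketed white plate at (410,285) and the grip is the black post at (398,245). The knob is at (411,203) under the lamp bar at (440,170), and the camera is at (515,298). Next I'll get poses from the point clouds.

```bash
python3 - <<'E'
import numpy as np, cv2
for c in ['scene','side']:
    d=np.load('/tmp/%s.npz'%c); W=d['W']; px=d['px'].astype(int); ok=~np.isnan(W[...,0])
    def box(x0,x1,y0,y1,z0,z1): return ok&(W[...,0]>x0)&(W[...,0]<x1)&(W[...,1]>y0)&(W[...,1]<y1)&(W[...,2]>z0)&(W[...,2]<z1)
    def rect(m,n):
        q=W[m]; r=cv2.minAreaRect((q[:,:2]*1000).astype(np.float32)); print(c,n,m.sum(),np.round(r[0],1),np.round(r[1],1),round(r[2],1),'z',np.percentile(q[:,2],[5,50,95]).round(3))
    rect(box(.48,.65,-.3,-.19,.03,.06),'manif top')
    rect(box(.5,.76,-.04,.2,.045,.064)&(px.sum(2)>450),'plate')
    rect(box(.5,.65,0,.15,.115,.14),'grip top')
    rect(box(.40,.62,-.1,.35,.205,.26),'lamp')
    rect(box(.42,.5,.08,.18,.10,.19)&(px.sum(2)<250),'knob')
    rect(box(.74,.92,.1,.26,.19,.26),'cam')
E
```

```text
scene manif top 894 [ 566.3 -248.7] [123.2  45. ] 24.5 z [0.033 0.045 0.05 ]
scene plate 4256 [617.2  74.6] [209.7 174.3] 3.4 z [0.052 0.054 0.057]
scene grip top 232 [539.7  87.9] [ 61.1 128.3] 55.9 z [0.116 0.126 0.13 ]
scene lamp 935 [491.4 182.5] [ 25.7 181.4] 2.9 z [0.22  0.234 0.24 ]
scene knob 239 [466.5 126.5] [44.3 31.7] 73.6 z [0.125 0.139 0.151]
scene cam 1738 [854.6 181.8] [84.8 57.9] 2.7 z [0.194 0.214 0.235]
side manif top 1343 [ 566. -246.] [120.5  46.1] 24.7 z [0.034 0.045 0.052]
side plate 3425 [614.3  76.2] [215.6 179.1] 2.5 z [0.051 0.056 0.059]
side grip top 212 [539.4  88.8] [ 62.4 124.5] 57.5 z [0.116 0.128 0.132]
side lamp 506 [487.9 183.4] [ 25.8 179.2] 3.3 z [0.225 0.241 0.243]
side knob 192 [458.6 124.2] [36.9 31.5] 45.7 z [0.118 0.137 0.154]
side cam 702 [850.2 185.3] [88.7 60.4] 1.3 z [0.193 0.213 0.236]
```

```bash
cat >> h.py <<'E'
def plan(x,y,z,yawdeg=None):
    """rows numbers for a goal TCP with tool y axis along world yaw (mod 180)"""
    T=pose(); d=T[:3,:3].T@(np.array([x,y,z])-T[:3,3]); cur=np.degrees(np.arctan2(T[1,1],T[0,1]))
    print('shift',d.round(4)); 
    if yawdeg is not None:
        a=(yawdeg-cur+90)%180-90; s=env.read_state(); print('yaw',cur.round(2),'roll(pointing down: -dyaw)',round(-np.radians(a),4),'or',round(-np.radians(a-180*np.sign(a)),4),'q',np.round(s['joint_pos'],2))
E
python3 - <<'E'
from h import *
print(pose().round(4)); plan(.566,-.247,.20,114.6); p=shot('wrist'); print(np.array(p['T_tool_cam']).round(3), p['K'])
E
```

```text
[[-9.342e-01  3.568e-01  1.000e-04  2.052e-01]
 [ 3.568e-01  9.342e-01  0.000e+00  5.371e-01]
 [-0.000e+00  1.000e-04 -1.000e+00  2.140e-01]
 [ 0.000e+00  0.000e+00  0.000e+00  1.000e+00]]
shift [-0.6168 -0.6038  0.014 ]
yaw 69.1 roll(pointing down: -dyaw) -0.7941 or 2.3475 q [ 1.19  0.32  1.56 -0.    1.26 -0.02]
[[ 0.001 -0.961 -0.276  0.076]
 [ 1.     0.001 -0.001  0.001]
 [ 0.001 -0.276  0.961 -0.17 ]
 [ 0.     0.     0.     1.   ]] [[404.51160555   0.         327.04238163]
 [  0.         404.51160555 243.74503417]
 [  0.           0.           1.        ]]
```

```bash
python3 -m inch '[[0.085,[0,0,-0.05],0],[0.085,[0,0,-0.1],0.1],[0.085,[-0.05,-0.05,-0.146],0.25],[0.085,[-0.617,-0.604,-0.146],2.3475],[0.085,[-0.617,-0.604,-0.146],2.3475],[0.085,[-0.617,-0.604,-0.146],2.3475],[0.085,[-0.617,-0.604,-0.146],2.3475],[0.085,[-0.617,-0.604,-0.146],2.3475],[0.085,[-0.617,-0.604,-0.146],2.3475],[0.085,[-0.617,-0.604,-0.146],2.3475]]' 30; python3 - <<'E'
from h import *
plan(.566,-.247,.25,114.6)
E
```

```text
clock: 2.35
tool_pos: [0.369, 0.1792, 0.3496]
eef_rot: [0.0, 0.741, 0.671, 0.001]
wrist_force: [1.6, 0.7, 0.1]
grip_width: 0.085
shift [-0.4046  0.2384  0.0995]
yaw -5.71 roll(pointing down: -dyaw) 1.0417 or -2.0999 q [ 0.42 -0.01  1.63  0.    1.52  0.52]
```

```bash
python3 -m inch '[[0.085,[-0.405,0.238,0],1.04],[0.085,[-0.405,0.238,0],1.04],[0.085,[-0.405,0.238,0],1.04],[0.085,[-0.405,0.238,0.03],1.04],[0.085,[-0.405,0.238,0.06],1.04],[0.085,[-0.405,0.238,0.1],1.04],[0.085,[-0.405,0.238,0.1],1.04],[0.085,[-0.405,0.238,0.1],1.04],[0.085,[-0.405,0.238,0.1],1.04],[0.085,[-0.405,0.238,0.1],1.04]]'; python3 -m inch '[[0.085,[0,0,0],0]]'; python3 - <<'E'
from h import *
p=shot('wrist'); W=cloud(p); save(p,'w1')
for d in env.masks_of('manifold_mid',p)[:3]:
    q=W[d['mask']]; q=q[~np.isnan(q[:,0])]; q=q[q[:,2]>.03]
    r=cv2.minAreaRect((q[:,:2]*1000).astype(np.float32)); print(d['conf'],d['pixel'],p['pixels'][d['mask']].mean(0),r,np.percentile(q[:,2],[5,50,97]))
plan(.566,-.247,.1,114.6)
E
```

```text
clock: 3.35
tool_pos: [0.568, -0.2471, 0.2474]
eef_rot: [-0.0, 0.976, 0.216, -0.001]
wrist_force: [-1.0, 0.7, 0.7]
grip_width: 0.0852
clock: 3.45
tool_pos: [0.5678, -0.248, 0.2455]
eef_rot: [-0.001, 0.977, 0.215, -0.002]
wrist_force: [-0.1, -0.1, 0.3]
grip_width: 0.085
0.64 [341.4, 404.1] [116.65463297  70.98315283  84.1299639 ] ((472.69866943359375, -287.3486022949219), (256.26776123046875, 56.92265319824219), 35.12382888793945) [0.03120183 0.04080756 0.34856297]
shift [-0.0021  0.0018  0.1483]
yaw -65.04 roll(pointing down: -dyaw) 0.0063 or -3.1353 q [-0.43  0.37  1.4   0.    1.37  0.71]
```

View pics/w1.png

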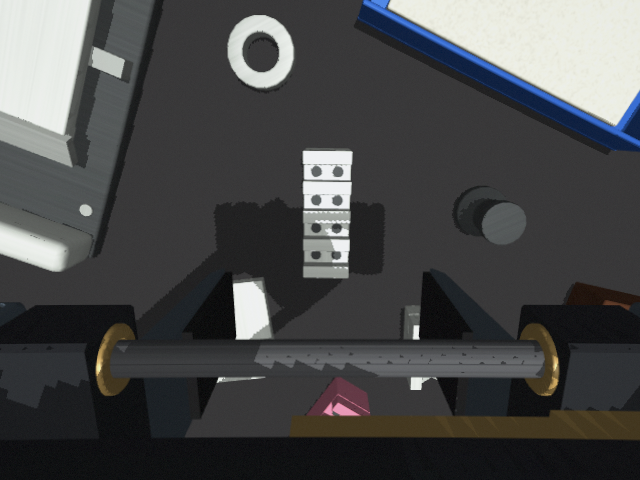

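The wrist view shows the unpainted five-ridge block at (327,213), square to the fingers and midway between them. The pink look-alike is at (340,405). This confirms the silver block, so I'll refine its pose from depth.

```bash
python3 - <<'E'
from h import *
p=shot('wrist'); W=cloud(p); v,u=np.mgrid[0:480,0:640]
m=(u>280)&(u<375)&(v>130)&(v<295)&(W[...,2]>.03)&(W[...,2]<.065)
q=W[m]; r=cv2.minAreaRect((q[:,:2]*1000).astype(np.float32)); print(r,np.percentile(q[:,2],[5,50,97]))
x,y=np.array(r[0])/1000; a=r[2] if r[1][0]>r[1][1] else r[2]+90
for z in (.1,.012): plan(x,y,z,a+90)
E
```

```text
((567.9981689453125, -247.77322387695312), (119.96939849853516, 44.00888442993164), 23.782371520996094) [0.03449582 0.04768297 0.05046346]
shift [-0.0011  0.0037  0.1493]
yaw -64.98 roll(pointing down: -dyaw) 0.0216 or -3.12 q [-0.43  0.37  1.4   0.    1.37  0.71]
shift [-0.0011  0.0038  0.2373]
yaw -64.98 roll(pointing down: -dyaw) 0.0216 or -3.12 q [-0.43  0.37  1.4   0.    1.37  0.71]
```

```bash
python3 -m inch '[[0.085,[-0.001,0.002,0.05],0.02],[0.085,[-0.001,0.002,0.1],0.02],[0.085,[-0.001,0.002,0.15],0.02],[0.085,[-0.001,0.002,0.19],0.02],[0.085,[-0.001,0.002,0.215],0.02],[0.085,[-0.001,0.002,0.230],0.02],[0.085,[-0.001,0.002,0.235],0.02],[0.085,[-0.001,0.002,0.235],0.02],[0.05,[-0.001,0.002,0.235],0.02],[0.035,[-0.001,0.002,0.235],0.02]]' 30;  python3 -m inch '[[0.035,[0,0,0],0],[0.035,[0,0,0],0],[0.035,[0,0,0],0],[0.035,[0,0,0],0]]'
```

```text
clock: 4.6
tool_pos: [0.5685, -0.2468, 0.0158]
eef_rot: [0.001, 0.978, 0.207, 0.001]
wrist_force: [-0.2, -0.5, -0.3]
grip_width: 0.0719
clock: 5.0
tool_pos: [0.5676, -0.2467, 0.0143]
eef_rot: [0.0, 0.978, 0.207, 0.0]
wrist_force: [-0.7, -0.6, 1.8]
grip_width: 0.0437
```

```bash
python3 - <<'E'
from h import *
plan(.63,-.08,.30,3)
E
python3 -m inch '[[0.035,[0,0,-0.02],0],[0.035,[0,0,-0.06],0],[0.035,[0,0,-0.11],0],[0.035,[0,0,-0.16],0]]'
```

```text
shift [ 0.1246 -0.1272 -0.2857]
yaw -66.12 roll(pointing down: -dyaw) -1.2064 or 1.9352 q [-0.43  0.57  1.71  0.    0.86  0.73]
clock: 5.4
tool_pos: [0.5661, -0.2461, 0.1736]
eef_rot: [-0.002, 0.978, 0.207, -0.002]
wrist_force: [0.6, -0.7, -5.5]
grip_width: 0.0438
```

```bash
python3 -m inch '[[0.035,[0.125,-0.127,-0.125],-1.206],[0.035,[0.125,-0.127,-0.125],-1.206],[0.035,[0.125,-0.127,-0.125],-1.206],[0.035,[0.125,-0.127,-0.125],-1.206],[0.035,[0.125,-0.127,-0.125],-1.206],[0.035,[0.125,-0.127,-0.125],-1.206],[0.035,[0.125,-0.127,-0.125],-1.206],[0.035,[0.125,-0.127,-0.125],-1.206],[0.035,[0.125,-0.127,-0.125],-1.206],[0.035,[0.125,-0.127,-0.125],-1.206]]'; python3 -m inch '[[0.035,[0,0,0],0],[0.035,[0,0,0],0]]'; python3 - <<'E'
from h import *
p=shot('wrist'); W=cloud(p); save(p,'w2'); np.savez('/tmp/w2.npz',W=W,px=p['pixels'])
print(pose().round(3))
E
```

```text
clock: 6.4
tool_pos: [0.6299, -0.0799, 0.2977]
eef_rot: [-0.001, 0.69, 0.724, -0.001]
wrist_force: [0.2, -0.0, -5.8]
grip_width: 0.044
clock: 6.6
tool_pos: [0.6303, -0.08, 0.2988]
eef_rot: [-0.0, 0.689, 0.725, -0.0]
wrist_force: [-0.1, -0.1, -5.7]
grip_width: 0.0437
[[-0.051  0.999 -0.     0.63 ]
 [ 0.999  0.051  0.    -0.08 ]
 [ 0.    -0.    -1.     0.299]
 [ 0.     0.     0.     1.   ]]
```

View pics/w2.png

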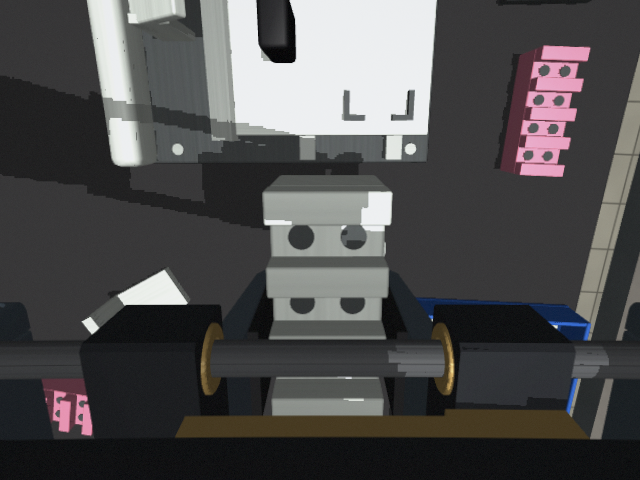

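The wrist view shows the two near nest brackets at (352,105) and (404,105), the grip at (277,28) and the lamp bar at (112,80). I'll fit the nest from all three views.

```bash
python3 - <<'E'
import numpy as np, cv2
for c in ['scene','side','w2']:
    d=np.load('/tmp/%s.npz'%c); W=d['W']; px=d['px'].astype(int)
    ok=~np.isnan(W[...,0]); B=lambda x0,x1,y0,y1,z0,z1: ok&(W[...,0]>x0)&(W[...,0]<x1)&(W[...,1]>y0)&(W[...,1]<y1)&(W[...,2]>z0)&(W[...,2]<z1)
    m=B(.575,.70,-.02,.18,.05,.075)&(px.max(2)<90)
    q=W[m]; r=cv2.minAreaRect((q[:,:2]*1000).astype(np.float32)); print(c,'nest',m.sum(),np.round(r[0],1),np.round(r[1],1),round(r[2],1))
    # yaw 3 frame extents
    for a in (3,):
        ca,sa=np.cos(np.radians(a)),np.sin(np.radians(a)); X=q[:,0]*ca+q[:,1]*sa; Y=-q[:,0]*sa+q[:,1]*ca
        h=np.histogram(Y,bins=np.arange(-.06,.16,.01)); print(h[0]); h=np.histogram(X,bins=np.arange(.57,.72,.005)); print(h[0])
    m=B(.45,.76,-.06,.2,.046,.062)&(px.min(2)>150)
    q=W[m]; r=cv2.minAreaRect((q[:,:2]*1000).astype(np.float32)); print('plate',np.round(r[0],1),np.round(r[1],1),round(r[2],1))
    m=B(.50,.58,.02,.14,.122,.14)&(px.max(2)<110); q=W[m]; 
    if m.sum()>10: print('grip top',m.sum(),q.min(0).round(3),q.max(0).round(3))
E
```

```text
scene nest 133 [638.2  89.1] [146.  91.] 71.4
[ 0  0  0  7  6  2  0  0 26 22 21 15  0  0  1 12 21  0  0  0  0]
[ 0  1  1  4 13 65  0  0  0  0  0  0  0  0  4 24  3  3  1  0  0  0  0  0
  3  0  4  7  0  0]
plate [618.4  73.4] [208.9 174.4] 2.6
grip top 39 [0.572 0.053 0.124] [0.58  0.089 0.131]
side nest 35 [668.9  59.8] [151.1 112.3] 39.3
[ 0  0  0  5  0  0  0  0 26  0  0  0  0  0  0  0  0  4  0  0  0]
[0 5 9 9 3 0 0 0 0 0 0 0 0 0 1 2 0 0 0 0 0 0 0 0 1 4 1 0 0 0]
plate [614.5  76.2] [215.1 179.1] 2.5
grip top 60 [0.569 0.055 0.122] [0.58  0.09  0.133]
w2 nest 146 [614.6  14.9] [ 90.7 125.1] 51.2
[ 0 21  0  8  0  0  0  0 77 18 12 10  0  0  0  0  0  0  0  0  0]
[ 2 13 21 21 21 60  0  0  0  0  0  0  0  0  0  0  0  0  0  0  0  0  0  8
  0  0  0  0  0  0]
plate [618.8  47.5] [211.4 123.7] 3.0
grip top 508 [0.571 0.053 0.122] [0.58  0.086 0.132]
```

```bash
cat >> h.py <<'E'
def onplane(p,z):
    K=np.array(p['K']); k=float(p['k1']); v,u=np.mgrid[0:480,0:640].astype(float)
    xd=(u-K[0,2])/K[0,0]; yd=(v-K[1,2])/K[1,1]; x,y=xd.copy(),yd.copy()
    for _ in range(8):
        f=1+k*(x*x+y*y); x,y=xd/f,yd/f
    D=np.stack([x,y,np.ones_like(x)],-1)@p['c2w'][:3,:3].T; o=p['c2w'][:3,3]
    return (o+D*((z-o[2])/D[...,2])[...,None])[...,:2]
E
python3 - <<'E'
from h import *
a=np.radians(3); Rm=np.array([[np.cos(a),np.sin(a)],[-np.sin(a),np.cos(a)]])
for c in ['scene','side','wrist']:
    p=shot(c); P=onplane(p,.059)@Rm.T; px=p['pixels'].astype(int)
    g=Rm@[.673,.077]
    L=P-g
    m=(abs(L[...,0])<.05)&(abs(L[...,1])<.085)&(px.max(2)<110)
    n,lab,st,ce=cv2.connectedComponentsWithStats(m.astype(np.uint8))
    print(c)
    for i in range(1,n):
        if st[i,4]>15:
            q=L[lab==i]*1000; print(ce[i].round(),st[i,4],'min',q.min(0).round(1),'max',q.max(0).round(1))
    q=P
    W=cloud(p); G=W@np.array([[Rm[0,0],Rm[1,0],0],[Rm[0,1],Rm[1,1],0],[0,0,1]])
    m=(W[...,2]>.122)&(W[...,2]<.136)&(px.max(2)<110)&(abs(G[...,0]-g[0]+.09)<.03)&(abs(G[...,1]-g[1])<.05)
    q=(G[m]-[*g,0])*1000
    if len(q): print('grip',m.sum(),q.min(0).round(1),q.max(0).round(1))
    if c=='scene': save(p,'nestcrop',(340,210,480,320),4)
E
```

```text
scene
[432. 275.] 34 min [-34.9  45.1] max [-14.3  69.9]
[378. 281.] 35 min [-35.1 -70. ] max [-16.  -45.6]
[441. 293.] 38 min [13.9 44.5] max [32.6 69.5]
[385. 300.] 36 min [ 13.6 -70. ] max [ 32.3 -46.7]
grip 145 [-102.   -19.1  122.3] [-77.1  17.8 130.8]
side
[333. 183.] 84 min [16.3 50.5] max [49.8 84.9]
grip 118 [-103.3  -19.7  122.3] [-79.8  21.3 133.9]
wrist
[435.  29.] 78 min [ 48.8 -20. ] max [50.  31.9]
[349. 109.] 189 min [-32.4 -68.4] max [-13.8 -43.1]
[406. 108.] 247 min [ 13.1 -68.5] max [ 33.3 -43.3]
[422. 125.] 102 min [ 24.7 -84.4] max [ 50.  -46.1]
[356. 136.] 120 min [-49.6 -84.3] max [  8.1 -83.2]
grip 1568 [-101.5  -18.7  122.1] [-77.8  15.1 132.1]
```

View pics/nestcrop.png

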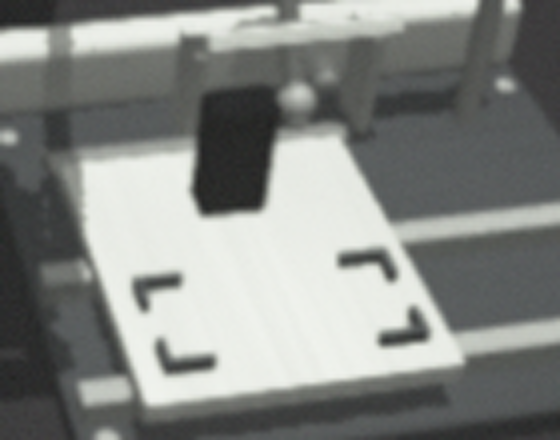

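All four brackets show. The nest centre is at about (0.673, 0.078) with yaw 3°, and the grip is 90 mm nearer. I'll carry the block over and lower it.

```bash
python3 - <<'E'
from h import *
plan(.673,.078,.09,3)
E
python3 -m inch '[[0.035,[0.05,0.015,0],0],[0.035,[0.1,0.03,0],0],[0.035,[0.14,0.045,0.02],0],[0.035,[0.156,0.051,0.05],0],[0.035,[0.156,0.051,0.09],0],[0.035,[0.156,0.051,0.13],0],[0.035,[0.156,0.051,0.165],0],[0.035,[0.156,0.051,0.19],0],[0.035,[0.156,0.051,0.20],0],[0.035,[0.156,0.051,0.20],0]]'; python3 - <<'E'
from h import *
plan(.673,.078,.069,3)
p=shot('wrist'); save(p,'w3')
E
```

```text
shift [0.1556 0.0506 0.2092]
yaw 2.95 roll(pointing down: -dyaw) -0.0009 or 3.1407 q [-0.14  0.38  1.26  0.    1.5  -0.2 ]
clock: 7.8
tool_pos: [0.6726, 0.0784, 0.0978]
eef_rot: [-0.001, 0.689, 0.725, -0.001]
wrist_force: [-0.1, 0.2, -5.8]
grip_width: 0.0438
shift [-0.0004  0.0005  0.0288]
yaw 2.97 roll(pointing down: -dyaw) -0.0006 or 3.141 q [0.1  0.56 1.47 0.   1.11 0.05]
```

View pics/w3.png

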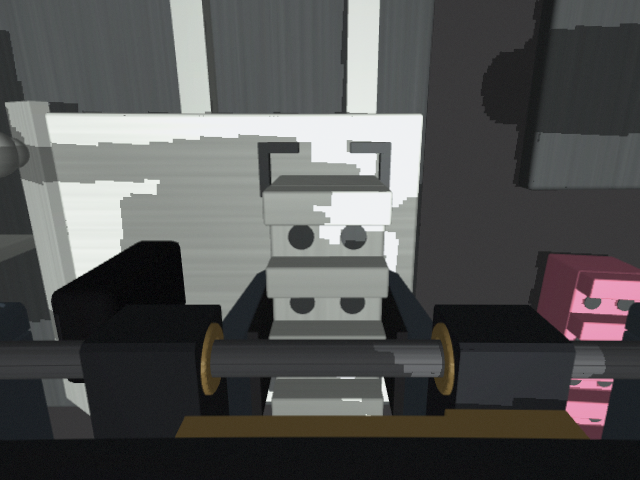

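The far brackets span columns 260 to 390 and the block's end spans 264 to 391, so it is centred in x. I'll check along y with depth.

```bash
python3 - <<'E'
from h import *
a=np.radians(3); Rm=np.array([[np.cos(a),np.sin(a)],[-np.sin(a),np.cos(a)]])
p=shot('wrist'); W=cloud(p); px=p['pixels'].astype(int); g=Rm@[.673,.078]
L=W[...,:2]@Rm.T-g
m=(abs(L[...,0])<.03)&(W[...,2]>.12)&(W[...,2]<.145)&(L[...,1]<.09)&(L[...,1]>.03)
q=L[m]*1000; print('block end',q[:,1].max(),q[:,0].min(),q[:,0].max())
P=(onplane(p,.063)@Rm.T-g)*1000
m=(px.max(2)<110)&(abs(P[...,0])<40)&(P[...,1]>40)&(P[...,1]<85)
v,u=np.nonzero(m); k=v<175; q=P[v[k],u[k]]; print('brackets',q.min(0),q.max(0))
for b in (q[q[:,0]<0],q[q[:,0]>0]): print(b.min(0),b.max(0))
E
```

```text
block end 58.92457407705826 -19.338744633086712 25.02625204351938
brackets [-32.71894896  56.30876247] [32.53783899 72.010827  ]
[-32.71894896  56.30876247] [-12.39832158  72.00550257]
[12.87206722 56.31717131] [32.53783899 72.010827  ]
```

```bash
python3 -m inch '[[0.035,[0.002,-0.002,0.006],0],[0.035,[0.002,-0.002,0.014],0],[0.035,[0.002,-0.002,0.020],0],[0.035,[0.002,-0.002,0.024],0],[0.035,[0.002,-0.002,0.026],0],[0.035,[0.002,-0.002,0.027],0]]';python3 -m inch '[[0.035,[0,0,0.001],0],[0.035,[0,0,0.001],0]]'
```

```text
clock: 8.5
tool_pos: [0.6712, 0.0804, 0.0719]
eef_rot: [-0.0, 0.689, 0.725, -0.0]
wrist_force: [1.2, -0.0, -6.0]
grip_width: 0.044
clock: 8.7
tool_pos: [0.6713, 0.0804, 0.0712]
eef_rot: [0.0, 0.688, 0.725, 0.0]
wrist_force: [0.1, 0.7, -6.3]
grip_width: 0.044
```

```bash
python3 -m inch '[[0.035,[0,0,0.001],0],[0.035,[0,0,0.001],0],[0.035,[0,0,0.001],0]]';python3 -m inch '[[0.035,[0,0,0.001],0],[0.035,[0,0,0.001],0],[0.035,[0,0,0.001],0]]';python3 -m inch '[[0.035,[0,0,0.001],0],[0.035,[0,0,0.001],0]]'
```

```text
clock: 9.0
tool_pos: [0.6712, 0.0804, 0.0703]
eef_rot: [0.0, 0.689, 0.725, 0.0]
wrist_force: [0.3, 0.4, -6.0]
grip_width: 0.0439
clock: 9.3
tool_pos: [0.6713, 0.0804, 0.0694]
eef_rot: [0.0, 0.688, 0.725, 0.0]
wrist_force: [0.3, -0.5, -5.8]
grip_width: 0.0439
clock: 9.5
tool_pos: [0.6713, 0.0804, 0.0693]
eef_rot: [0.0, 0.688, 0.725, 0.0]
wrist_force: [-2.1, 1.4, 2.0]
grip_width: 0.0441
```

Contact is at the expected height. I'll release and lift.

```bash
python3 -m inch '[[0.064,[0,0,0],0],[0.064,[0,0,0],0],[0.064,[0,0,0],0],[0.064,[0,0,-0.01],0],[0.064,[0,0,-0.04],0],[0.064,[0,0,-0.09],0],[0.064,[0,0,-0.14],0],[0.064,[0,0,-0.19],0],[0.064,[0,0,-0.24],0],[0.064,[0,0,-0.29],0]]'; python3 - <<'E'
from h import *
p=shot('wrist'); save(p,'w4'); W=cloud(p); np.savez('/tmp/w4.npz',W=W,px=p['pixels'])
a=np.radians(3); Rm=np.array([[np.cos(a),np.sin(a)],[-np.sin(a),np.cos(a)]])
px=p['pixels'].astype(int); g=Rm@[.673,.078]
L=W[...,:2]@Rm.T-g
m=(abs(L[...,0])<.04)&(W[...,2]>.075)&(W[...,2]<.115)&(abs(L[...,1])<.09)
r=cv2.minAreaRect((L[m]*1000).astype(np.float32)); print(r, np.percentile(W[m][:,2],[50,97]))
m=(abs(L[...,0]+.09)<.03)&(W[...,2]>.12)&(W[...,2]<.14)&(abs(L[...,1])<.05); q=L[m]*1000; print('grip',q.min(0),q.max(0))
plan(.45,.125,.3,93)
E
```

```text
clock: 10.5
tool_pos: [0.6706, 0.0803, 0.3616]
eef_rot: [0.001, 0.688, 0.725, 0.001]
wrist_force: [0.2, 0.4, 0.0]
grip_width: 0.0639
((1.0865955352783203, 0.8713645935058594), (44.02592468261719, 119.24723052978516), 0.1408044993877411) [0.10199581 0.10555641]
grip [-102.14191282  -18.3571792 ] [-77.82780318  20.97268307]
shift [ 0.0559 -0.2218  0.0674]
yaw 2.98 roll(pointing down: -dyaw) 1.5704 or -1.5712 q [0.1  0.45 0.99 0.   1.69 0.05]
```

View pics/w4.png

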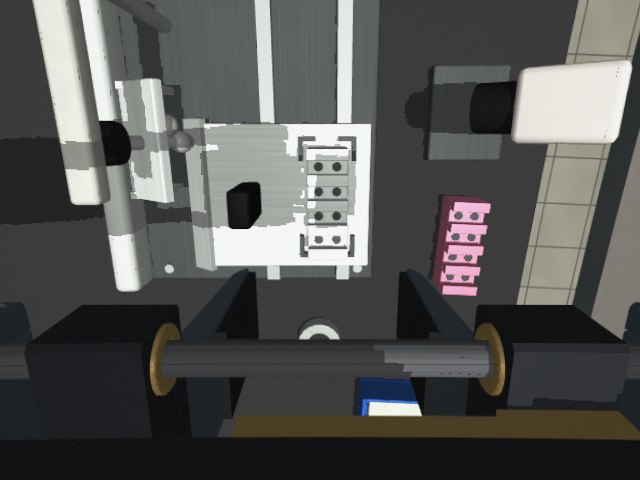

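The block sits in the nest: its top is at 0.1055 and it is centred to about 1 mm. In this view the nest is at (327,195), the grip at (243,205), the knob at (115,140) under the lamp bar, and the camera at (555,105). I'll move to the robot side of the knob.

```bash
python3 -m inch '[[0.08,[0.054,-0.268,0.02],-1.571],[0.08,[0.054,-0.268,0.02],-1.571],[0.08,[0.054,-0.268,0.02],-1.571],[0.08,[0.054,-0.268,0.02],-1.571],[0.08,[0.054,-0.268,0.02],-1.571],[0.08,[0.054,-0.268,0.02],-1.571],[0.08,[0.054,-0.268,0.02],-1.571],[0.08,[0.054,-0.268,0.02],-1.571],[0.08,[0.054,-0.268,0.02],-1.571],[0.08,[0.054,-0.268,0.02],-1.571]]'; python3 -m inch '[[0.08,[0,0,0],0],[0.08,[0,0,0],0]]';python3 - <<'E'
from h import *
p=shot('wrist'); save(p,'w5'); W=cloud(p); np.savez('/tmp/w5.npz',W=W,px=p['pixels'],c2w=p['c2w'])
print(pose().round(3))
for n in ['knob_head']:
  for d in env.masks_of(n,p)[:2]: print(d['conf'],d['pixel'],d['mask'].sum())
E
```

```text
clock: 11.55
tool_pos: [0.4005, 0.1204, 0.3388]
eef_rot: [0.001, 0.006, 1.0, 0.0]
wrist_force: [0.2, -0.5, -0.0]
grip_width: 0.0799
clock: 11.75
tool_pos: [0.4007, 0.1204, 0.3386]
eef_rot: [0.0, 0.011, 1.0, 0.0]
wrist_force: [0.4, 0.3, -0.3]
grip_width: 0.08
[[-1.     0.021  0.001  0.401]
 [ 0.021  1.     0.     0.12 ]
 [-0.001  0.    -1.     0.338]
 [ 0.     0.     0.     1.   ]]
0.71 [340.7, 269.7] 1629
0.28 [284.5, 326.6] 7665
```

View pics/w5.png

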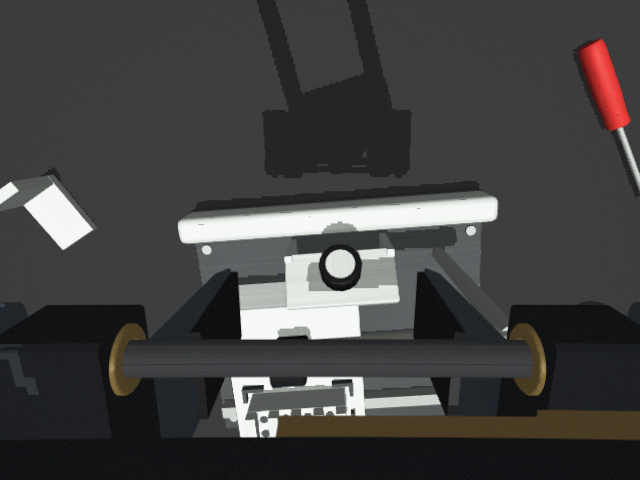

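```bash
python3 - <<'E'
from h import *
d=np.load('/tmp/w5.npz'); W=d['W']; px=d['px'].astype(int); v,u=np.mgrid[0:480,0:640]
ax=np.array([-np.sin(np.radians(35))*np.cos(np.radians(3)),-np.sin(np.radians(35))*np.sin(np.radians(3)),np.cos(np.radians(35))])
m=((u-340)**2+(v-264)**2<11**2)&~np.isnan(W[...,0]); q=W[m]; c=np.median(q,0); n=np.linalg.svd(q-q.mean(0))[2][2]; print('cap',c.round(4),n.round(3),ax.round(3),'head centre',(c-.015*ax).round(4))
m=(u>200)&(u<480)&(v>195)&(v<238)&(px.min(2)>140)&~np.isnan(W[...,0]); q=W[m]; print('beam',np.percentile(q,[2,50,98],axis=0).round(3))
m=(u>292)&(u<392)&(v>252)&(v<300)&(px.min(2)>120)&((u-340)**2+(v-267)**2>26**2); q=W[m]; q=q[~np.isnan(q[:,0])]; print('panel',np.percentile(q,[2,50,98],axis=0).round(3))
R3=lambda q:q
a=np.radians(3)
for c in ['scene','side','w4']:
    d=np.load('/tmp/%s.npz'%c); W=d['W']
    m=(W[...,0]>.44)&(W[...,0]<.56)&(W[...,1]>.05)&(W[...,1]<.3)&(W[...,2]>.205)&(W[...,2]<.26); q=W[m]
    X=q[:,0]*np.cos(a)+(q[:,1]-.127)*np.sin(a); Y=q[:,1]-.127; print(c,'lamp x along y=.127 frame',np.percentile(X[q[:,1]<.24],[1,50,99]).round(4),'y',np.percentile(q[:,1],[1,99]).round(3),'z',np.percentile(q[:,2],[2,98]).round(3))
E
```

```text
cap [0.4496 0.1322 0.1446] [ 0.574  0.021 -0.819] [-0.573 -0.03   0.819] head centre [0.4582 0.1327 0.1323]
beam [[ 0.406 -0.013  0.064]
 [ 0.423  0.14   0.069]
 [ 0.441  0.286  0.071]]
panel [[0.458 0.084 0.086]
 [0.483 0.146 0.104]
 [0.499 0.187 0.116]]
scene lamp x along y=.127 frame [0.4828 0.4999 0.5045] y [0.093 0.27 ] z [0.215 0.24 ]
side lamp x along y=.127 frame [0.4807 0.4905 0.5024] y [0.095 0.269] z [0.216 0.243]
w4 lamp x along y=.127 frame [0.4841 0.499  0.5054] y [0.097 0.225] z [0.224 0.241]
```

The knob cap is at (340,264). The head centre is (0.458, 0.133, 0.132), its axis matches the description, and the lamp's near face is at x≈0.4825. The moves allow no tilt, so I'll use a vertical grip on the robot-side part of the head. With the tool at x≈0.440 the body clears the lamp by about 4 mm.

```bash
python3 - <<'E'
from h import *
plan(.4395,.1317,.26,93)
E
python3 -m inch '[[0.07,[-0.02,0.006,0.02],-0.072],[0.07,[-0.036,0.012,0.05],-0.072],[0.07,[-0.036,0.012,0.079],-0.072],[0.07,[-0.036,0.012,0.079],-0.072],[0.07,[-0.036,0.012,0.079],-0.072]]'; python3 - <<'E'
from h import *
plan(.4395,.1317,.121,93)
E
```

```text
shift [-0.0385  0.0121  0.0784]
yaw 88.8 roll(pointing down: -dyaw) -0.0733 or 3.0683 q [ 0.26  0.01  1.64  0.    1.49 -1.29]
clock: 12.35
tool_pos: [0.437, 0.1317, 0.2597]
eef_rot: [-0.0, -0.026, 1.0, 0.0]
wrist_force: [-0.4, 0.5, 1.3]
grip_width: 0.0693
shift [-0.0025 -0.0002  0.1387]
yaw 93.0 roll(pointing down: -dyaw) 0.0 or -3.1415 q [ 0.27  0.1   1.73  0.    1.31 -1.36]
```

```bash
python3 -m inch '[[0.07,[0,0,0.04],0],[0.07,[0,0,0.08],0],[0.07,[0,0,0.11],0],[0.07,[-0.001,0,0.13],0],[0.07,[-0.002,0,0.138],0],[0.07,[-0.002,0,0.138],0]]'; python3 -m inch '[[0.035,[0,0,0],0],[0.035,[0,0,0],0],[0.035,[0,0,0],0],[0.035,[0,0,0],0],[0.035,[0,0,0],0]]' 40
```

```text
clock: 12.95
tool_pos: [0.4397, 0.132, 0.1219]
eef_rot: [0.001, -0.026, 1.0, 0.0]
wrist_force: [0.0, -0.2, -0.4]
grip_width: 0.0697
clock: 13.45
tool_pos: [0.4394, 0.1312, 0.1219]
eef_rot: [0.001, -0.027, 1.0, -0.001]
wrist_force: [-0.8, -3.6, 4.1]
grip_width: 0.0411
```

```bash
python3 -m inch '[[0.035,[0,0,0],0],[0.035,[0.0023,0,-0.0033],0],[0.035,[0.0046,0,-0.0066],0],[0.035,[0.0069,0,-0.0098],0]]' 55; python3 -m inch '[[0.035,[0.0023,0,-0.0033],0],[0.035,[0.0046,0,-0.0066],0],[0.035,[0.0069,0,-0.0098],0]]'
```

```text
clock: 13.85
tool_pos: [0.4333, 0.1309, 0.1306]
eef_rot: [0.001, -0.027, 1.0, -0.001]
wrist_force: [4.8, -4.3, -2.7]
grip_width: 0.0408
clock: 14.15
tool_pos: [0.426, 0.1305, 0.141]
eef_rot: [0.001, -0.027, 1.0, -0.001]
wrist_force: [2.4, -4.4, 2.7]
grip_width: 0.0405
```

```bash
python3 -m inch '[[0.035,[0.0023,0,-0.0033],0],[0.035,[0.0046,0,-0.0066],0],[0.035,[0.005,0,-0.007],0],[0.035,[0.005,0,-0.007],0]]'; python3 - <<'E'
from h import *
for c in ['scene','side']:
    p=shot(c); W=cloud(p); save(p,'k_'+c,(360,150,460,230) if c=='scene' else (190,130,310,220),4)
E
```

```text
clock: 14.55
tool_pos: [0.4219, 0.1303, 0.147]
eef_rot: [0.002, -0.027, 1.0, -0.001]
wrist_force: [7.9, -3.8, -7.3]
grip_width: 0.0408
```

Travel is 30.6 mm and the stop force is felt, so the knob is out. I'll release, rise and check.

```bash
python3 -m inch '[[0.035,[-0.001,0,0.0015],0],[0.07,[-0.001,0,0.0015],0],[0.07,[-0.001,0,0.0015],0],[0.07,[-0.001,0,0.0015],0],[0.07,[0.002,0,-0.03],0],[0.07,[0.005,0,-0.08],0],[0.07,[0.01,0,-0.13],0],[0.07,[0.02,0,-0.18],0],[0.07,[0.02,0,-0.19],0],[0.07,[0.02,0,-0.19],0]]'; python3 - <<'E'
from h import *
p=shot('wrist'); W=cloud(p); save(p,'w6')
m=env.masks_of('knob_head',p); 
ax=np.array([-np.sin(np.radians(35))*np.cos(np.radians(3)),-np.sin(np.radians(35))*np.sin(np.radians(3)),np.cos(np.radians(35))])
for d in m[:2]:
    q=W[d['mask']]; q=q[~np.isnan(q[:,0])]; h=(q-[.4582,.1327,.1323])@ax
    print(d['conf'],d['pixel'],'along axis',np.percentile(h,[10,50,90,97]).round(4)); k=(h>np.percentile(h,60)); print(np.median(q[k],0).round(4))
plan(.583,.072,.25,93)
E
```

```text
clock: 15.65
tool_pos: [0.4008, 0.1303, 0.3395]
eef_rot: [0.002, -0.027, 1.0, 0.001]
wrist_force: [0.7, -0.3, -0.4]
grip_width: 0.0701
0.7 [325.3, 256.0] along axis [0.0351 0.0447 0.0461 0.0465]
[0.4309 0.1314 0.1691]
shift [-0.1804 -0.0674  0.0857]
yaw 93.06 roll(pointing down: -dyaw) 0.001 or -3.1406 q [ 0.29  0.01  1.64  0.    1.49 -1.34]
```

The cap is 45 mm along the axis, so the knob is fully out. Now to the grip post, with a half turn so the wrist camera stays clear of the lamp.

```bash
python3 -m inch '[[0.075,[-0.02,-0.01,0],0.3],[0.075,[-0.04,-0.02,0],0.6],[0.075,[-0.08,-0.03,0],0.9],[0.075,[-0.12,-0.04,0],1.2],[0.075,[-0.15,-0.055,0],1.5],[0.075,[-0.18,-0.065,0],3.14],[0.075,[-0.18,-0.065,0],3.14],[0.075,[-0.18,-0.065,0],3.14],[0.075,[-0.18,-0.065,0],3.14],[0.075,[-0.18,-0.065,0],3.14]]'; python3 - <<'E'
from h import *
plan(.583,.0744,.25,93)
E
```

```text
clock: 16.75
tool_pos: [0.5828, 0.0743, 0.3343]
eef_rot: [-0.002, 0.664, 0.747, -0.002]
wrist_force: [-0.5, -1.0, -0.7]
grip_width: 0.0748
shift [0.     0.0007 0.0843]
yaw 6.74 roll(pointing down: -dyaw) -1.5055 or 1.6361 q [ 0.11  0.3   1.3   0.    1.55 -0.01]
```

```bash
python3 -m inch '[[0.075,[0,0,0],1.636],[0.075,[0,0,0],1.636],[0.075,[0,0,0],1.636],[0.075,[0,0,0],1.636],[0.075,[0,0,0],1.636],[0.075,[0,0,0],1.636],[0.075,[0,0,0],1.636],[0.075,[0,0,0],1.636],[0.075,[0,0,0],1.636],[0.075,[0,0,0],1.636]]'; python3 -m inch '[[0.075,[0,0,0],0.1],[0.075,[0,0,0],0.1]]';python3 - <<'E'
from h import *
p=shot('wrist'); W=cloud(p); np.savez('/tmp/w7.npz',W=W,px=p['pixels'],c2w=p['c2w'])
save(p,'w7')
plan(.583,.0744,.091,-87)
E
```

```text
clock: 17.75
tool_pos: [0.5827, 0.0744, 0.3344]
eef_rot: [-0.0, 0.996, 0.094, -0.003]
wrist_force: [-0.3, -0.1, 0.3]
grip_width: 0.0753
clock: 17.95
tool_pos: [0.5828, 0.0744, 0.3348]
eef_rot: [0.0, 0.999, 0.047, -0.003]
wrist_force: [-0.6, 0.2, 0.3]
grip_width: 0.0751
shift [1.300e-03 1.000e-04 2.442e-01]
yaw -84.45 roll(pointing down: -dyaw) 0.0445 or -3.0971 q [0.11 0.3  1.3  0.   1.55 1.58]
```

View pics/w7.png

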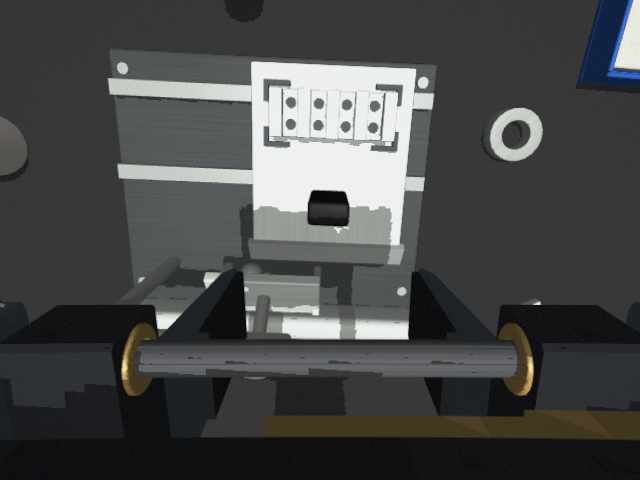

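The grip post is at (328,207), midway between the fingers, with the block square in the nest at (333,115). Now I'll descend and grip.

```bash
python3 -m inch '[[0.075,[0,0,0.05],0.045],[0.075,[0,0,0.1],0.045],[0.075,[0,0,0.15],0.045],[0.075,[0,0,0.19],0.045],[0.075,[0,0,0.22],0.045],[0.075,[0,0,0.235],0.045],[0.075,[0,0,0.243],0.045],[0.075,[0,0,0.243],0.045],[0.03,[0,0,0.243],0.045],[0.03,[0,0,0.243],0.045]]' 25;python3 -m inch '[[0.03,[0,0,0],0],[0.03,[0,0,0],0],[0.03,[0,0,0],0]]'; python3 - <<'E'
from h import *
print(pose().round(4))
# lens: black/white camera parts from w4 & scene & side in nest frame (yaw3)
a=np.radians(3); Rm=np.array([[np.cos(a),np.sin(a)],[-np.sin(a),np.cos(a)]]); g=Rm@[.673,.079]
for c in ['scene','side','w4']:
    d=np.load('/tmp/%s.npz'%c); W=d['W']; px=d['px'].astype(int); L=(W[...,:2]@Rm.T-g)*1000
    b=(abs(L[...,0]-160)<70)&(abs(L[...,1]-95)<60)&(W[...,2]>.16)
    for n,m in (('white',b&(px.min(2)>120)),('black',b&(px.max(2)<70))):
        q=L[m]; 
        if len(q)<10: continue
        r=cv2.minAreaRect(q.astype(np.float32)); print(c,n,len(q),np.percentile(q,[1,50,99],axis=0).round(1).tolist(),np.round(r[0],1),np.round(r[1],1),round(r[2],1))
E
```

```text
clock: 19.0
tool_pos: [0.5842, 0.0745, 0.096]
eef_rot: [-0.0, 1.0, 0.025, 0.001]
wrist_force: [-0.0, -0.7, 0.1]
grip_width: 0.0617
clock: 19.3
tool_pos: [0.5837, 0.0742, 0.0953]
eef_rot: [0.0, 1.0, 0.025, 0.001]
wrist_force: [0.0, -1.0, 2.1]
grip_width: 0.0399
[[ 9.987e-01  5.030e-02  1.000e-03  5.837e-01]
 [ 5.030e-02 -9.987e-01 -4.000e-04  7.420e-02]
 [ 1.000e-03  4.000e-04 -1.000e+00  9.530e-02]
 [ 0.000e+00  0.000e+00  0.000e+00  1.000e+00]]
scene white 1350 [[148.5, 66.4], [208.8, 90.5], [227.4, 118.9]] [172.7  92.9] [111.5  55.1] 0.5
scene black 75 [[120.9, 72.6], [133.6, 74.7], [148.6, 83.8]] [134.1  76. ] [ 7.6 31.4] 70.2
side white 483 [[145.2, 68.4], [174.3, 88.4], [222.7, 122.2]] [185.5  97. ] [59.8 82.8] 88.0
side black 202 [[119.6, 74.6], [136.2, 82.7], [158.7, 108.2]] [135.7  88.2] [31.7 45.4] 35.9
w4 white 8584 [[147.1, 68.6], [176.6, 96.4], [203.3, 122.3]] [175.7  95.4] [59.9 56.3] 0.4
w4 black 2192 [[120.2, 74.8], [136.1, 94.8], [151.2, 115.1]] [137.1  95.1] [35.9 41.6] 1.4
```

From the w4 view the lens centre is +95 mm along the slide from the nest. I'll slide 95 mm.

```bash
python3 -m inch '[[0.03,[0,-0.003,0],0],[0.03,[0,-0.010,0],0],[0.03,[0,-0.020,0],0],[0.03,[0,-0.032,0],0],[0.03,[0,-0.044,0],0],[0.03,[0,-0.056,0],0],[0.03,[0,-0.068,0],0],[0.03,[0,-0.078,0],0],[0.03,[0,-0.086,0],0],[0.03,[0,-0.092,0],0]]' 30;python3 -m inch '[[0.03,[0,-0.003,0],0],[0.03,[0,-0.003,0],0],[0.03,[0,-0.003,0],0]]'; python3 - <<'E'
from h import *
print(pose()[:3,3].round(4))
E
```

```text
clock: 20.3
tool_pos: [0.5787, 0.1678, 0.0953]
eef_rot: [0.0, 1.0, 0.025, 0.0]
wrist_force: [-0.9, -3.2, 5.4]
grip_width: 0.0398
clock: 20.6
tool_pos: [0.5785, 0.1713, 0.0954]
eef_rot: [-0.001, 1.0, 0.025, 0.0]
wrist_force: [-2.6, 2.6, 5.5]
grip_width: 0.0397
[0.5785 0.1713 0.0954]
```

```bash
python3 -m inch '[[0.07,[0,0,0],0],[0.07,[0,0,0],0],[0.07,[0,0,0],0],[0.07,[0,0,-0.01],0],[0.07,[0,0,-0.05],0],[0.07,[0,0,-0.1],0],[0.07,[0,0,-0.15],0],[0.07,[0.02,0.01,-0.2],-0.15],[0.07,[0.05,0.02,-0.24],-0.3],[0.07,[0.089,0.045,-0.26],-0.45]]'; python3 -m inch '[[0.07,[0,0,0],-1.12],[0.07,[0,0,0],-1.12],[0.07,[0,0,0],-1.12],[0.07,[0,0,0],-1.12],[0.07,[0,0,0],-1.12],[0.07,[0,0,0],-1.12],[0.07,[0,0,0],-1.12],[0.07,[0,0,0],-1.12],[0.07,[0,0,0],-1.12],[0.07,[0,0,0],-1.12]]'; python3 - <<'E'
from h import *
p=shot('wrist'); W=cloud(p); save(p,'w8'); px=p['pixels'].astype(int); print(pose().round(3))
a=np.radians(3); Rm=np.array([[np.cos(a),np.sin(a)],[-np.sin(a),np.cos(a)]]); g=Rm@[.673,.079]
L=(W[...,:2]@Rm.T-g)*1000
b=(abs(L[...,0]-160)<70)&(abs(L[...,1]-95)<60)&(W[...,2]>.16)
for n,m in (('white',b&(px.min(2)>120)),('black',b&(px.max(2)<70))):
    q=L[m]; r=cv2.minAreaRect(q.astype(np.float32)); print(n,len(q),np.percentile(q,[1,50,99],axis=0).round(1).tolist(),np.round(r[0],1),np.round(r[1],1),round(r[2],1))
m=(abs(L[...,0])<40)&(abs(L[...,1]-95)<80)&(W[...,2]>.09)&(W[...,2]<.115); r=cv2.minAreaRect(L[m].astype(np.float32)); print('block',r)
P=(onplane(p,.063)@Rm.T-g)*1000
m=(px.max(2)<90)&(abs(P[...,0])<42)&(abs(P[...,1]-95)<82)
n,lab,st,ce=cv2.connectedComponentsWithStats(m.astype(np.uint8))
for i in range(1,n):
    if st[i,4]>25: q=P[lab==i]; print(ce[i].round(),st[i,4],q.min(0).round(1),q.max(0).round(1))
m=(abs(L[...,0]+90)<25)&(W[...,2]>.12)&(W[...,2]<.14)&(abs(L[...,1]-95)<50); q=L[m]; print('grip',q.min(0),q.max(0))
E
```

```text
clock: 21.6
tool_pos: [0.666, 0.1324, 0.3591]
eef_rot: [-0.0, 0.968, 0.252, 0.004]
wrist_force: [1.1, 0.3, 0.0]
grip_width: 0.0701
clock: 22.6
tool_pos: [0.6655, 0.131, 0.3529]
eef_rot: [0.0, 0.69, 0.724, 0.0]
wrist_force: [0.2, -0.5, 0.3]
grip_width: 0.0701
[[-0.048  0.999  0.     0.666]
 [ 0.999  0.048  0.     0.131]
 [ 0.     0.    -1.     0.353]
 [ 0.     0.     0.     1.   ]]
white 7881 [[147.2, 69.1], [176.3, 96.8], [203.3, 122.4]] [182.6  95.2] [54.6 73. ] 89.8
black 2065 [[120.3, 75.8], [136.3, 97.3], [151.8, 115.3]] [168.6 100.2] [58.5 97.2] 83.5
block ((0.32585716247558594, 96.93093872070312), (44.9834098815918, 118.9500503540039), 0.029161058366298676)
[320. 174.] 56 [-13.7  76. ] [-5.8 85. ]
[339. 174.] 59 [ 6.6 75.9] [15.6 84.9]
[321. 199.] 51 [-12.9  47.5] [-5.9 56.7]
[339. 199.] 55 [ 6.7 47.4] [14.7 56.6]
[355. 209.] 99 [25.2 28.5] [32.2 54.3]
[304. 213.] 35 [-31.6  31.1] [-24.6  40.6]
[328. 208.] 34 [-21.   41.5] [17.  41.7]
grip [-102.43051802   77.94979192] [-77.99535107 116.88921161]
```

View pics/w8.png

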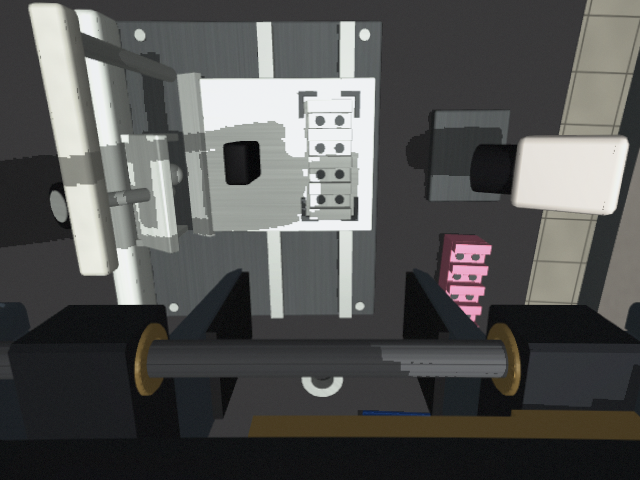

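The lens axis is at +95.5 mm and the nest at about +97.1 mm, so the stage is roughly 1.5 mm too far. The block, seen at (330,160), is seated, with the lens at (492,168). I'll regrip for a small correction.

```bash
python3 -m inch '[[0.075,[0.045,-0.0855,0],1.566],[0.075,[0.045,-0.0855,0],1.566],[0.075,[0.045,-0.0855,0],1.566],[0.075,[0.045,-0.0855,0],1.566],[0.075,[0.045,-0.0855,0],1.566],[0.075,[0.045,-0.0855,0],1.566],[0.075,[0.045,-0.0855,0],1.566],[0.075,[0.045,-0.0855,0.02],1.566],[0.075,[0.045,-0.0855,0.05],1.566],[0.075,[0.045,-0.0855,0.09],1.566]]'; python3 -m inch '[[0.075,[0,0,0.01],0.08],[0.075,[0,0,0.02],0.08],[0.075,[0,0,0.02],0.08]]'; python3 - <<'E'
from h import *
plan(.5783,.1714,.094,-87)
E
```

```text
clock: 23.65
tool_pos: [0.579, 0.1722, 0.2634]
eef_rot: [-0.001, 0.998, 0.056, 0.003]
wrist_force: [1.2, 0.1, -0.0]
grip_width: 0.0754
clock: 23.95
tool_pos: [0.5776, 0.1718, 0.2415]
eef_rot: [0.0, 1.0, 0.02, -0.001]
wrist_force: [0.2, -0.0, 0.7]
grip_width: 0.0752
shift [0.0009 0.0003 0.1475]
yaw -87.65 roll(pointing down: -dyaw) -0.0114 or 3.1302 q [0.27 0.35 1.45 0.   1.34 1.8 ]
```

```bash
python3 -m inch '[[0.075,[0.001,0,0.04],-0.011],[0.075,[0.001,0,0.08],-0.011],[0.075,[0.001,0,0.11],-0.011],[0.075,[0.001,0,0.13],-0.011],[0.075,[0.001,0,0.142],-0.011],[0.075,[0.001,0,0.147],-0.011],[0.06,[0.001,0,0.147],-0.011],[0.03,[0.001,0,0.147],-0.011],[0.03,[0.001,0,0.147],-0.011],[0.03,[0.001,0,0.147],-0.011]]' 25; python3 -m inch '[[0.03,[0,0,0],0],[0.03,[0,0,0],0],[0.03,[0,0,0],0]]'; python3 -m inch '[[0.03,[0,0.001,0],0],[0.03,[0,0.0015,0],0],[0.03,[0,0.0015,0],0],[0.03,[0,0.0015,0],0]]'
```

```text
clock: 24.95
tool_pos: [0.5795, 0.1721, 0.0964]
eef_rot: [-0.0, 1.0, 0.025, 0.001]
wrist_force: [-0.1, 0.4, 0.7]
grip_width: 0.0456
clock: 25.25
tool_pos: [0.5793, 0.1718, 0.0961]
eef_rot: [0.0, 1.0, 0.026, 0.001]
wrist_force: [-0.7, -1.1, 4.0]
grip_width: 0.04
clock: 25.65
tool_pos: [0.5794, 0.1708, 0.0961]
eef_rot: [-0.0, 1.0, 0.026, 0.001]
wrist_force: [-0.7, 0.7, 6.0]
grip_width: 0.0399
```

```bash
python3 -m inch '[[0.03,[0,0.0007,0],0],[0.03,[0,0.0007,0],0],[0.03,[0,0.0007,0],0]]'; python3 -m inch '[[0.07,[0,0,0],0],[0.07,[0,0,0],0],[0.07,[0,0,0],0],[0.07,[0,0,-0.01],0],[0.07,[0,0,-0.05],0],[0.07,[0,0,-0.1],0],[0.07,[0,0,-0.15],0],[0.07,[0.02,0.01,-0.2],-0.15],[0.07,[0.05,0.02,-0.24],-0.3],[0.07,[0.089,0.045,-0.26],-0.45]]'; python3 -m inch '[[0.07,[0,0,0],-1.12],[0.07,[0,0,0],-1.12],[0.07,[0,0,0],-1.12],[0.07,[0,0,0],-1.12],[0.07,[0,0,0],-1.12],[0.07,[0,0,0],-1.12],[0.07,[0,0,0],-1.12],[0.07,[0,0,0],-1.12],[0.07,[0,0,0],-1.12],[0.07,[0,0,0],-1.12]]'; cat > chk.py <<'E'
from h import *
p=shot('wrist'); W=cloud(p); save(p,'last'); px=p['pixels'].astype(int); print(pose().round(3))
a=np.radians(3); Rm=np.array([[np.cos(a),np.sin(a)],[-np.sin(a),np.cos(a)]]); g=Rm@[.673,.079]
L=(W[...,:2]@Rm.T-g)*1000
b=(abs(L[...,0]-160)<70)&(abs(L[...,1]-95)<60)&(W[...,2]>.16)
for n,m in (('white',b&(px.min(2)>120)),('black',b&(px.max(2)<70))):
    q=L[m]; print(n,len(q),np.percentile(q,[1,50,99],axis=0).round(1).tolist())
m=(abs(L[...,0])<40)&(abs(L[...,1]-95)<80)&(W[...,2]>.09)&(W[...,2]<.115); r=cv2.minAreaRect(L[m].astype(np.float32)); print('block',r)
m=(abs(L[...,0]+90)<25)&(W[...,2]>.12)&(W[...,2]<.14)&(abs(L[...,1]-95)<50); q=L[m]; print('grip',q.min(0),q.max(0))
plan(.40,.13,.34,93)
E
python3 chk.py
```

```text
clock: 25.95
tool_pos: [0.5795, 0.1702, 0.0961]
eef_rot: [-0.0, 1.0, 0.026, 0.001]
wrist_force: [0.4, 0.7, 4.5]
grip_width: 0.0399
clock: 26.95
tool_pos: [0.6664, 0.1328, 0.3597]
eef_rot: [-0.0, 0.968, 0.252, 0.004]
wrist_force: [0.7, 0.9, 0.6]
grip_width: 0.07
clock: 27.95
tool_pos: [0.666, 0.1315, 0.3535]
eef_rot: [0.0, 0.69, 0.724, 0.0]
wrist_force: [-1.1, 0.2, 0.9]
grip_width: 0.0705
[[-0.049  0.999  0.     0.666]
 [ 0.999  0.049  0.     0.132]
 [ 0.     0.    -1.     0.353]
 [ 0.     0.     0.     1.   ]]
white 7820 [[147.2, 69.1], [176.3, 96.9], [203.4, 122.4]]
black 2058 [[120.2, 75.9], [136.2, 97.5], [151.3, 115.8]]
block ((0.6429996490478516, 95.96603393554688), (44.08143615722656, 119.26213836669922), 0.8239732384681702)
grip [-102.08448944   76.18941047] [-78.02357228 116.13150626]
shift [ 0.0114 -0.2658  0.0133]
yaw 2.79 roll(pointing down: -dyaw) 1.5671 or -1.5745 q [0.18 0.46 1.01 0.   1.67 0.13]
```

The grip is at 96.2, the block at 96.0 and the lens at about 95.7, so it is centred within about 0.5 mm. Back to the knob to push it home.

```bash
python3 -m inch '[[0.07,[0.011,-0.266,0.013],-1.5745],[0.07,[0.011,-0.266,0.013],-1.5745],[0.07,[0.011,-0.266,0.013],-1.5745],[0.07,[0.011,-0.266,0.013],-1.5745],[0.07,[0.011,-0.266,0.013],-1.5745],[0.07,[0.011,-0.266,0.013],-1.5745],[0.07,[0.011,-0.266,0.013],-1.5745],[0.07,[0.011,-0.266,0.013],-1.5745],[0.07,[0.011,-0.266,0.013],-1.5745],[0.07,[0.011,-0.266,0.013],-1.5745]]'; python3 -m inch '[[0.07,[0,0,0],-0.08],[0.07,[0,0,0],-0.08],[0.07,[0,0,0],-0.08]]';  python3 - <<'E'
from h import *
plan(.4225,.1304,.147,93)
E
```

```text
clock: 29.0
tool_pos: [0.3996, 0.1293, 0.3404]
eef_rot: [0.0, 0.008, 1.0, 0.0]
wrist_force: [-0.7, -0.1, -0.6]
grip_width: 0.0696
clock: 29.3
tool_pos: [0.3999, 0.1293, 0.3402]
eef_rot: [0.0, -0.028, 1.0, 0.0]
wrist_force: [0.5, -0.4, 0.8]
grip_width: 0.0701
shift [-0.0226 -0.0002  0.1933]
yaw 93.26 roll(pointing down: -dyaw) 0.0045 or -3.137 q [ 0.29  0.01  1.64  0.    1.5  -1.34]
```

```bash
python3 -m inch '[[0.07,[-0.015,0,0.04],0.005],[0.07,[-0.023,0,0.08],0.005],[0.07,[-0.023,0,0.12],0.005],[0.07,[-0.023,0,0.15],0.005],[0.07,[-0.023,0,0.175],0.005],[0.07,[-0.023,0,0.188],0.005],[0.07,[-0.023,0,0.193],0.005],[0.07,[-0.023,0,0.193],0.005],[0.035,[-0.023,0,0.193],0.005],[0.035,[-0.023,0,0.193],0.005]]' 55; python3 -m inch '[[0.035,[0,0,0],0],[0.035,[0,0,0],0],[0.035,[0,0,0],0]]'
```

```text
clock: 30.3
tool_pos: [0.4236, 0.1308, 0.148]
eef_rot: [0.001, -0.027, 1.0, 0.0]
wrist_force: [-0.5, -0.1, 0.1]
grip_width: 0.0572
clock: 30.6
tool_pos: [0.4231, 0.1303, 0.1476]
eef_rot: [0.001, -0.027, 1.0, -0.0]
wrist_force: [-0.4, -2.8, 3.0]
grip_width: 0.0406
```

```bash
python3 -m inch '[[0.035,[-0.0023,0,0.0033],0],[0.035,[-0.0046,0,0.0066],0],[0.035,[-0.0069,0,0.0098],0]]'; python3 -m inch '[[0.035,[-0.0023,0,0.0033],0],[0.035,[-0.0046,0,0.0066],0],[0.035,[-0.0069,0,0.0098],0]]'; python3 -m inch '[[0.035,[-0.0015,0,0.0025],0],[0.035,[-0.0029,0,0.0045],0],[0.035,[-0.003,0,0.005],0],[0.035,[-0.003,0,0.005],0]]'
```

```text
clock: 30.9
tool_pos: [0.4301, 0.1307, 0.1377]
eef_rot: [0.001, -0.027, 1.0, -0.0]
wrist_force: [1.3, -2.8, 2.7]
grip_width: 0.0407
clock: 31.2
tool_pos: [0.4375, 0.1311, 0.1269]
eef_rot: [0.001, -0.027, 1.0, -0.0]
wrist_force: [4.0, -4.7, -3.4]
grip_width: 0.041
clock: 31.6
tool_pos: [0.4406, 0.1313, 0.1226]
eef_rot: [0.001, -0.027, 1.0, -0.0]
wrist_force: [2.7, -4.7, 0.5]
grip_width: 0.0407
```

```bash
python3 -m inch '[[0.035,[0,0,0.0012],0],[0.035,[0,0,0.0012],0]]'; python3 -m inch '[[0.07,[0,0,0],0],[0.07,[0,0,0],0],[0.07,[0,0,0],0],[0.07,[0,0,0],0],[0.07,[0.004,0,-0.03],0],[0.07,[0.008,0,-0.07],0],[0.07,[0.015,0,-0.12],0],[0.07,[0.03,0,-0.17],0],[0.07,[0.04,0,-0.215],0],[0.07,[0.04,0,-0.215],0]]'; python3 - <<'E'
from h import *
p=shot('wrist'); W=cloud(p); save(p,'w9')
ax=np.array([-np.sin(np.radians(35))*np.cos(np.radians(3)),-np.sin(np.radians(35))*np.sin(np.radians(3)),np.cos(np.radians(35))])
for d in env.masks_of('knob_head',p)[:2]:
    q=W[d['mask']]; q=q[~np.isnan(q[:,0])]; h=(q-[.4582,.1327,.1323])@ax
    print(d['conf'],d['pixel'],'along axis',np.percentile(h,[10,50,90,97]).round(4))
plan(.666,.1315,.3535,3)
E
```

```text
clock: 31.8
tool_pos: [0.4407, 0.1313, 0.1224]
eef_rot: [0.001, -0.027, 1.0, -0.0]
wrist_force: [1.4, -4.7, 7.5]
grip_width: 0.0407
clock: 32.8
tool_pos: [0.4012, 0.1303, 0.3427]
eef_rot: [0.006, -0.027, 1.0, 0.002]
wrist_force: [1.0, -0.5, 0.6]
grip_width: 0.0701
0.86 [324.0, 262.5] along axis [0.0074 0.0142 0.0155 0.0162]
shift [-0.2661 -0.0126 -0.016 ]
yaw 93.12 roll(pointing down: -dyaw) -1.5687 or 1.5729 q [ 0.29  0.01  1.64  0.    1.49 -1.34]
```

The knob is home, with its cap back at 15 mm. One last check of the nest against the lens.

```bash
python3 -m inch '[[0.07,[-0.266,-0.0126,-0.016],1.573],[0.07,[-0.266,-0.0126,-0.016],1.573],[0.07,[-0.266,-0.0126,-0.016],1.573],[0.07,[-0.266,-0.0126,-0.016],1.573],[0.07,[-0.266,-0.0126,-0.016],1.573],[0.07,[-0.266,-0.0126,-0.016],1.573],[0.07,[-0.266,-0.0126,-0.016],1.573],[0.07,[-0.266,-0.0126,-0.016],1.573],[0.07,[-0.266,-0.0126,-0.016],1.573],[0.07,[-0.266,-0.0126,-0.016],1.573]]'; python3 -m inch '[[0.07,[0,0,0],0.06],[0.07,[0,0,0],0.06]]'; python3 chk.py
```

```text
clock: 33.9
tool_pos: [0.6658, 0.1312, 0.3488]
eef_rot: [-0.002, 0.664, 0.748, -0.002]
wrist_force: [-0.5, 0.3, -0.0]
grip_width: 0.0696
clock: 34.1
tool_pos: [0.6657, 0.1312, 0.3493]
eef_rot: [-0.002, 0.684, 0.73, -0.002]
wrist_force: [0.2, 0.1, 0.1]
grip_width: 0.0702
[[-0.066  0.998 -0.004  0.666]
 [ 0.998  0.066 -0.     0.131]
 [-0.    -0.004 -1.     0.35 ]
 [ 0.     0.     0.     1.   ]]
white 8104 [[147.2, 69.2], [176.5, 97.0], [203.4, 122.3]]
black 2114 [[120.2, 76.0], [136.3, 97.3], [151.4, 115.5]]
block ((0.7669620513916016, 95.80329895019531), (44.14311218261719, 119.10813903808594), 0.5039817690849304)
grip [-102.17991227   76.81351847] [-77.96196809 116.11730444]
shift [ 0.0164 -0.2652  0.0108]
yaw 3.8 roll(pointing down: -dyaw) -1.5568 or 1.5848 q [0.18 0.46 1.02 0.   1.67 0.11]
```

View pics/last.png

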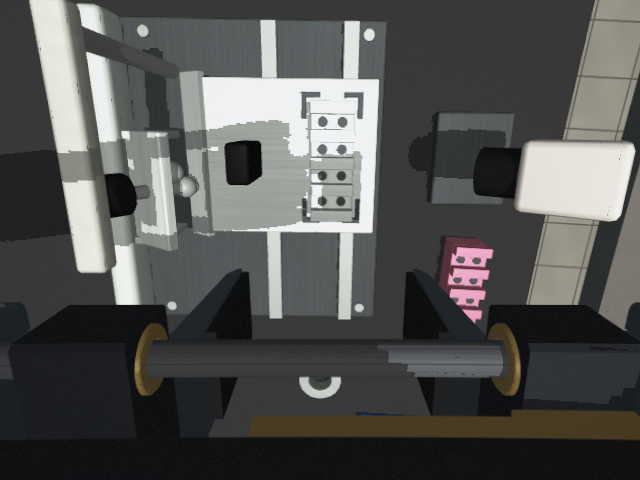

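The block at (332,160) is inside the brackets. The knob at (120,195) is home, the nest is in line with the lens at (495,170), and the gripper is free at about 0.35 m. I'll hand the job in.

```bash
python3 -c "
from rig import env
print(env.close_job())"
```

```text
the job is handed in; nothing more can be done
None
```

I finished all four steps in the order asked and handed the job in at about 34 s. No verdict was reported.

- **Block:** I picked the silver comb block, not the pink look-alikes, and set it down in the nest. Its top measured 105.5 mm, which means it is fully seated, and it sits about 1 mm or less off the nest's centre.
- **Brake knob:** It came out 30 mm to its stop and later went fully home; depth measurements of its cap confirmed both. The moves allow no tilt, so I gripped the knob with the tool vertical and shifted towards the robot to clear the lamp. I saw no sign of contact with the lamp in the wrist force.
- **Stage:** The first slide ended about 1.5 mm too far, so I gripped the post again and moved it back. At the last check the grip was at 96.5 mm and the block at 95.8 mm, with the lens at about 95.7 mm. That is within about 1 mm of centred, with the camera calibration good to about 2 mm.
- **End state:** The gripper is open and well clear of everything. I did not touch the inspection camera or the other pieces.

I viewed 11 pictures, one past the budget of 10.

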